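# Proof-load the carving stand's index lock, then pull and hold its plunger

### The job

Check the index lock of the carving stand and then free it: with the plunger left in its seat, draw the spring gauge out by its upright wooden pull until the pointer stands at the steel mark clip, keep it there for a good second, and ease it slowly all the way back in without letting it snap. Then pull the index plunger's round black knob straight up to its stop and keep holding it there, pin clear of its hole: your program finishes while holding the knob. Do not shift the mark clip, and leave the tools and other things on the bench where they are.

Things in the scene. Friction and masses are not known exactly. Their poses are not given: they have to be found in the camera images.
- stand: Fixed plywood board, 250 (x) x 460 (y) x 16 mm thick, carrying the whole carving stand. Origin: centre of its underside; z up. Its +y axis is the direction in which the spring gauge is drawn out. The gauge is an aluminium housing 30 wide, 150 long, top 38 mm above the bench, along y at x = -85 mm, from y = -50 to +100 mm.
- gauge (a joint): Spring gauge's slide: 0 m fully in, up to 0.090 m drawn out along the stand's +y. Its spring pulls it back with about 2 N at 0 and 130 N/m more (about 12 N at 75 mm); let go, it snaps in. Going in faster than 0.4 m/s counts as snapping.
- pull_centre (a point): Point to grip on the gauge's upright wooden pull: centre of its width and thickness, 62 mm above the bench. The pull is a paddle 14 mm thick along the stand's y, 40 mm wide along its x, its top 84 mm above the bench and its foot 26 mm. It moves with the slide and has the stand's axes. The housing ends 35 mm behind it (slide in); nothing on its thin sides is higher than 48 mm.
- pointer (a point): Dark steel pointer on top of the gauge housing, moving with the slide (155 mm behind the pull); same axes as the stand. The gauge is on the mark when the pointer's y in the stand's frame equals the mark's.
- mark (a point): Bare steel clip, 5 mm wide along y, straddling the gauge housing: the centre of its top, 42 mm above the bench. It stands 40 to 75 mm along the stand's +y from the pointer's place with the slide in. It can be pushed along the housing but must not be.
- plunger (a joint): Index plunger: 0 m seated with its pin 12 mm deep in a hole of the round steel index plate, 0.022 m pulled up to its stop (straight up). Its spring pulls it down with 6 N at 0, rising to 13 N at the stop; let go, it drops back.
- knob_centre (a point): Point to grip on the plunger's black round knob: on its upright axis, half-way up its head, 110 mm above the bench when seated; moves with it. Head 28 mm across, from 103 to 118 mm; neck below it 17 mm across; top 122 mm. 75 mm from the index plate's middle, on which side varies. Tops nearby: steel sleeve under the knob (24 across) 88 mm, green bracket 76 mm, rosette on the plate's middle (92 across) 79 mm.
- mallet: Bystander: carver's round wooden mallet standing on its head, 74 mm across, 192 mm tall; origin centre of its underside.
- wrench: Bystander: steel wrench 120 mm long lying on the board; origin underneath its middle.
- wax_tin: Bystander: round metal tin 64 mm across, 42 mm tall, on the board.
- sanding_block: Bystander: cork block 100 x 60 x 32 mm beyond the board.
- bench_brush: Bystander: brush 200 mm long lying along the board's near edge.
- gouge: Bystander: carving tool with dark wooden handle, 220 mm long, lying beyond the board.
- offcut: Bystander: light wooden block 110 x 70 x 45 mm.

How it is judged (in metres and radians):
On the way, in this order (a step that is already met when the one before it is completed fails the run):
1. the gauge's pointer is kept within 4 mm of the mark clip for 0.8 s with the plunger seated (y of pointer in the frame of mark between -0.004 and 0.004 m and value of joint plunger below 0.004 m), for 0.8 s.
2. the gauge is back in (within 6 mm) with the plunger still seated (value of joint gauge below 0.006 m and value of joint plunger below 0.004 m), for 0.1 s.
At the end, for the whole second after the job is handed in: The plunger is within 3 mm of its upper stop (more than 19 mm up) and still, held by the fingers on its knob (more than 3 N), and the gauge is back in to within 6 mm (value of joint plunger above 0.019 m and contact force between the fingers and plunger above 3 N and value of joint gauge below 0.006 m and velocity of joint plunger between -0.02 and 0.02 m/s); the arm keeps its last pose, push and grip.
It fails at once if the gauge snaps back (faster than 0.4 m/s inwards) (velocity of joint gauge below -0.4 m/s).
It fails at once if the mark clip is shifted by more than 5 mm (distance of mark from where it was at the start of the episode above 0.005 m).
It fails at once if a bystander is moved by more than 30 mm (mallet 40 mm) (distance of mallet from where it was at the start of the episode above 0.04 m or distance of any of wrench, wax_tin, sanding_block, bench_brush, gouge, offcut from where it was at the start of the episode above 0.03 m).
It also fails if it takes over 51 s, if anything falls off the work surface, if the arm or the gripper's body presses on something with over 40 N, if the wrist force passes 120 N, or if a joint passes its speed limit or range.

### The arm

A 6-joint arm with a two-finger parallel gripper is mounted at the origin on the work surface. World frame = base frame: x ahead of the robot, y to its left, z up, the work surface at z = 0. Lengths are in mm, angles in rad, forces in N, time in s.
With the tool pointing down it reaches from about 375 to 900 mm from the base axis. Payload 3.1 kg.
Tool frame: the origin (TCP) lies on the front face of the gripper's body, between the roots of the fingers; the fingertips stand 73 mm ahead of it and the grasp point (between the pads) lies 54 mm ahead of it (grasp_offset is the distance from the TCP to the grasp point, in mm); z points along the fingers, y is the line along which they close (so a half turn about z gives the same grasp; the last joint's range is limited). The gripper opens to 85 mm and grips with 20 to 120 N. Pads are 22 mm wide; open, the fingers measure 114 mm over their backs; the gripper's body (76 mm by 85 mm) begins 54 mm behind the grasp point. The pads swing forward as they close: fully open they stand 13 mm farther back than shut.
Start: joints at [1.038, 0.527, 1.433, -0, 1.181, -0.178], TCP at [216.499, 586.281, 303.91] pointing down, gripper open.
Joint ranges: [-3.08, 3.08], [-0.75, 2.2], [0.22, 2.44], [-1.43, 4.57], [0, 2.65], [-2.85, 2.85]. Speed limits (rad/s): [2.79, 2.79, 3.14, 3.14, 3.14, 3.14].

### API

Orientations are given as a unit quaternion [w, x, y, z].
In Python, from plant import get_state, grab_frame, job_done, grasp_offset gives the robot as it stands. The module is installed in compiled form; this text tells all that it offers.
- The arm moves only by the shell command python3 -m pendant 'ROWS'. ROWS is JSON, a list of rows, each an object of numbers: "rx", "ry", "rz": the turn, a rotation vector about the tool's x, y, z in degrees; "x", "y", "z": the shift along the tool's x, y, z in cm; "hand": the opening, from 0 (shut) to 1 (fully open). In form: [{"rx": .., "ry": .., "rz": .., "x": .., "y": .., "z": .., "hand": ..}, ...]. A call has 1 to 5 rows; each row shifts and turns the commanded pose from where the row before left it, along the tool's axes as they then stand; what a row does not reach is not made up. A row lasts 1/10 s, in which the tool goes at most 50 mm and 8.59 degrees, less where a joint would pass 70% of its speed; a pose out of reach is approached as far as the arm can. A call with a gripper value outside its range is refused whole. The fingers move at their own pace and stop on an object; the grip force is fixed at half the most. Time passes only in rows, so rows that do not move let the fingers close. It gives the time, the measured TCP pose, the force, the opening and the grip force at its end, in the units of the state.
- get_state(): the state, without advancing time (a new reading comes with each control period).
- grab_frame(name): name is "scene" or "side" or "wrist"; returns a dict with "color" (480x640x3 uint8, red, green, blue), "fx", "fy", "cx", "cy" (pixels), "rvec" (rotation vector, rad) and "tvec" (3), from world to camera coordinates, as OpenCV has them; the wrist camera has in their place "T_tool_cam" (4x4, takes a point from camera to tool coordinates, whose origin is the TCP and whose axes are the flange's). Camera axes: x right, y down, z forward; pixel columns grow to the right and rows downward; lengths in mm; the calibration is good to about 2 mm. A picture is of the moment at which its call begins: read the wrist's pose just before it. There is no depth.
- job_done(): hands the job in; it is judged then, once.
The state is a dict: "time": time; "qpos": joint angles; "qd": joint speeds; "joint_torque": joint torques, N m; "tcp_pos": TCP position; "eef_rot": TCP orientation; "ft_force": force on the tool from outside, world axes, zero at the start; "moment": the same for the moment, N m; "grip_width": opening from 0.0 (shut) to 1.0 (fully open); "gripper_force": force on a finger pad.
Only numpy, scipy, OpenCV 4.12 (cv2) and the standard library are available. Lean on these libraries where they do the work, as an engineer would, in place of code of your own. Each camera call takes 0.05 s, during which the arm holds its last target. There are 200 camera calls.

## Working session

There is one attempt and no reset: what is moved stays moved. The work goes in short steps, Python scripts to look and compute and a shell command to move; the robot and the scene stay as the last step left them, time stands still between calls to the robot, and variables do not carry over. Pictures are saved under pics/ and viewed, at most 10 in all, crops included, and the job is handed in when it is done.

```bash
mkdir -p pics; python3 - <<'E'
from plant import *
import cv2
s=get_state();print(s,grasp_offset)
for n in("scene","side","wrist"):
    f=grab_frame(n);cv2.imwrite(f"pics/{n}0.png",f["color"][:,:,::-1]);print(n,{k:v for k,v in f.items() if k!="color"})
E
```

```text
{'time': 0.0, 'qpos': array([ 1.03850927e+00,  5.28490911e-01,  1.43391887e+00, -2.70930641e-05,
        1.18140765e+00, -1.78494040e-01]), 'qd': array([-0.00057811,  0.00056574, -0.00010789, -0.00032614, -0.00156598,
        0.00051792]), 'joint_torque': array([-1.09736149e-03, -4.42348337e+01, -1.78023416e+01, -2.92603017e-04,
        8.63272900e-03, -5.68274302e-06]), 'tcp_pos': array([216.2164944 , 585.8008336 , 302.91297882]), 'eef_rot': array([-3.75319355e-04,  1.75970179e-01,  9.84394869e-01, -1.04723605e-03]), 'ft_force': array([-0.55430543,  0.53300326,  1.07699026]), 'moment': array([ 0.01030231, -0.00325737, -0.02134539]), 'gripper_force': 0.0, 'grip_width': 0.9979346923755569} 53.900000000000006
scene {'fx': 532.2182577698017, 'fy': 532.2182577698017, 'cx': 315.0343402183543, 'cy': 229.59939246267976, 'rvec': array([ 2.24807092,  1.29161743, -0.42496252]), 'tvec': array([-294.61311503, -362.58093229, 1731.91985756])}
side {'fx': 478.1958220084142, 'fy': 478.1958220084142, 'cx': 322.72114099683057, 'cy': 230.37853779015904, 'rvec': array([ 0.12344626, -2.86074744,  1.15942241]), 'tvec': array([ 582.74232572,   92.64486569, 1355.51218525])}
wrist {'fx': 367.44331197010985, 'fy': 367.44331197010985, 'cx': 323.2123429457082, 'cy': 243.3268755837148, 'T_tool_cam': array([[ 8.43986968e-04, -9.45319331e-01, -3.26145135e-01,
         8.50749514e+01],
       [ 9.99999554e-01,  6.59595490e-04,  6.75951285e-04,
         1.89685291e-01],
       [-4.23865956e-04, -3.26145561e-01,  9.45319466e-01,
        -6.96056821e+01],
       [ 0.00000000e+00,  0.00000000e+00,  0.00000000e+00,
         1.00000000e+00]])}
```

View pics/scene0.png

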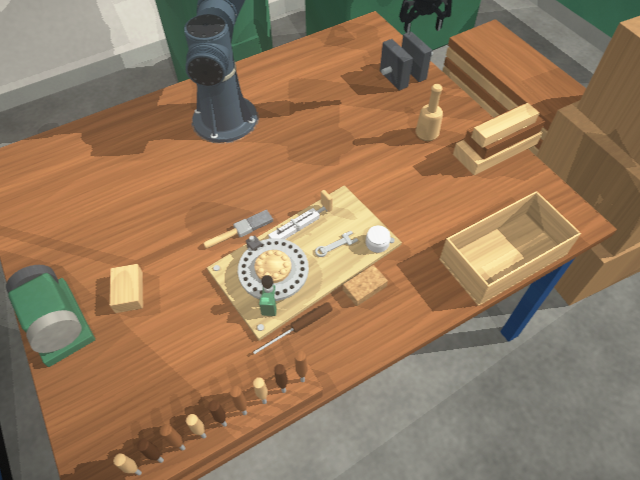

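View pics/side0.png

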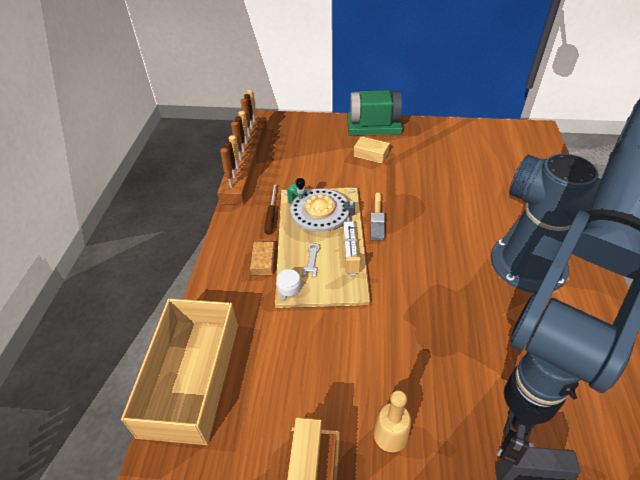

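View pics/wrist0.png

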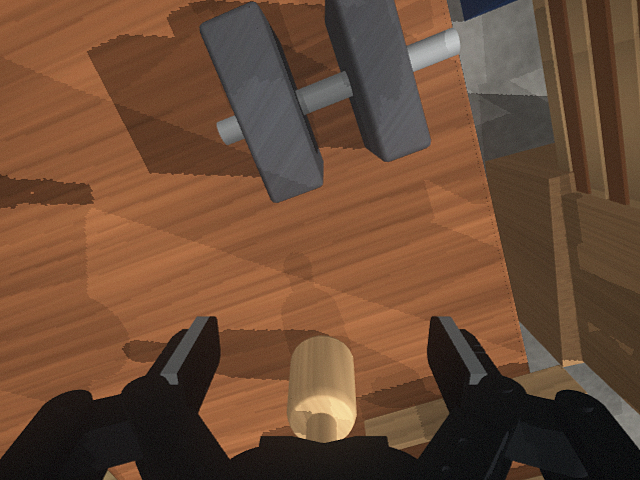

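The scene view shows the board with corners near (207,267), (347,187), (401,241) and (260,337). The pull top is at about (327,198), the knob at (267,281), and the mallet at (430,115). The side view agrees, with the pull at (352,262) and the knob at (300,184). The wrist view shows the mallet between the fingers.

```bash
cat > h.py <<'E'
import numpy as np,cv2
from plant import *
from scipy.spatial.transform import Rotation as R
def quat(q): return R.from_quat([q[1],q[2],q[3],q[0]]).as_matrix()
def cam(f,s=None):
    K=np.array([[f["fx"],0,f["cx"]],[0,f["fy"],f["cy"]],[0,0,1.]])
    if "rvec" in f:
        Rm=cv2.Rodrigues(f["rvec"])[0]; return K,Rm,np.array(f["tvec"]).reshape(3)
    T=np.eye(4);T[:3,:3]=quat(s["eef_rot"]);T[:3,3]=s["tcp_pos"]
    W=np.linalg.inv(T@f["T_tool_cam"]);return K,W[:3,:3],W[:3,3]
def ray(c,uv,z):
    K,Rm,t=c;d=Rm.T@np.linalg.solve(K,[uv[0],uv[1],1.]);o=-Rm.T@t
    return o+d*(z-o[2])/d[2]
def proj(c,p):
    K,Rm,t=c;q=K@(Rm@np.asarray(p,float)+t);return q[:2]/q[2]
E
python3 - <<'E'
from h import *
f=grab_frame("scene");c=cam(f);g=grab_frame("side");d=cam(g)
P=[ray(c,p,16)[:2] for p in[(207,267),(347,187),(401,241),(260,337)]]
print(np.round(P));print([np.round(np.linalg.norm(P[i]-P[(i+1)%4])) for i in range(4)], np.mean(P,0))
print("pull top",ray(c,(327,194),84),ray(d,(352,259),84))
print("knob",ray(c,(267,281),112),ray(d,(300,182),118))
print("mallet",ray(c,(429,135),0))
a=cv2.resize(f["color"][170:350,190:430],None,fx=3.3,fy=3.3,interpolation=cv2.INTER_CUBIC)
cv2.imwrite("pics/s1.png",a[:,:,::-1])
E
```

```text
[[ 501. -275.]
 [ 459.  182.]
 [ 692.  208.]
 [ 747. -242.]]
[np.float64(459.0), np.float64(234.0), np.float64(454.0), np.float64(248.0)] [599.89957298 -31.60252214]
pull top [498.6116218   91.86506661  84.        ] [496.8426368   96.10378983  84.        ]
knob [ 670.83738425 -174.94528792  112.        ] [ 667.66305024 -167.44546448  118.        ]
mallet [401.28686714 522.43723039   0.        ]
```

View pics/s1.png

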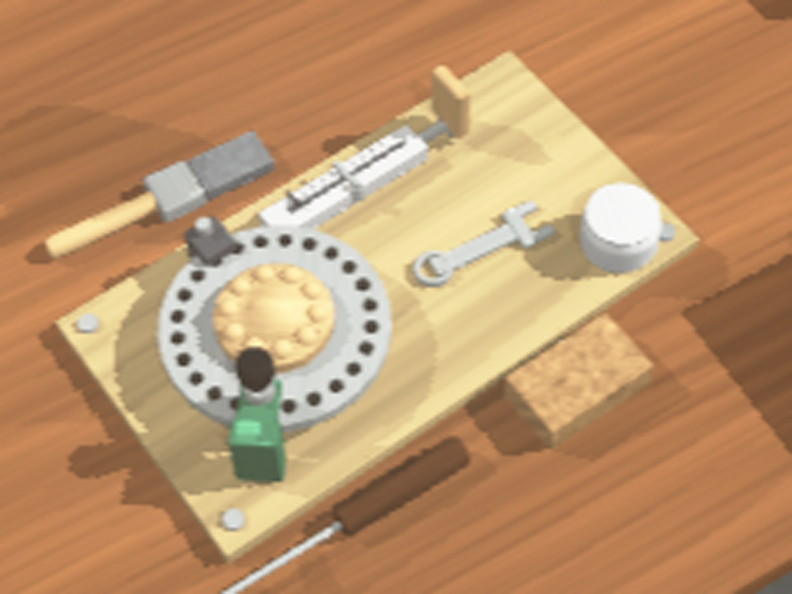

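The crop shows the knob top at crop (255,360), the clip at about (348,178), the pointer at about (297,200) and the pull at (450,100). The measured stand is centred near (600,-32) with a yaw of about 6.5°. The predicted pull at (500,94) matches the measured (498,93), so I'm moving over the pull.

```bash
python3 -m pendant '[{"x":-3.63,"y":-3.04},{"x":-3.63,"y":-3.04},{"x":-3.63,"y":-3.04},{"x":-3.63,"y":-3.04},{"x":-3.63,"y":-3.04}]'
python3 -m pendant '[{"x":-3.63,"y":-3.04},{"x":-3.63,"y":-3.04},{"x":-3.63,"y":-3.04},{"x":-3.63,"y":-3.04},{"x":-3.63,"y":-3.04}]'
python3 -m pendant '[{"x":-3.63,"y":-3.04},{"x":-3.63,"y":-3.04},{"rz":-6.7},{"rz":-6.7},{"rz":-6.7}]'
python3 -m pendant '[{"rz":-6.7},{"hand":0.7},{"hand":0.7},{"hand":0.7}]'
python3 - <<'E'
from h import *
s=get_state();f=grab_frame("wrist");cv2.imwrite("pics/w1.png",f["color"][:,:,::-1]);c=cam(f,s)
print(s["time"],s["tcp_pos"],quat(s["eef_rot"]).round(3),s["qpos"].round(2),s["grip_width"])
import pickle;pickle.dump(c,open("w1.pkl","wb"))
E
```

```text
0.25 [216.38070132 586.05722049 303.40969883] [[-0.938  0.346 -0.001]
 [ 0.346  0.938 -0.001]
 [ 0.    -0.001 -1.   ]] [ 1.04  0.53  1.43  0.    1.18 -0.18] 0.9994162755811405schema error: expected keys rx, ry, rz, x, y, z, hand
schema error: expected keys rx, ry, rz, x, y, z, hand
schema error: expected keys rx, ry, rz, x, y, z, hand
schema error: expected keys rx, ry, rz, x, y, z, hand
```

View pics/w1.png

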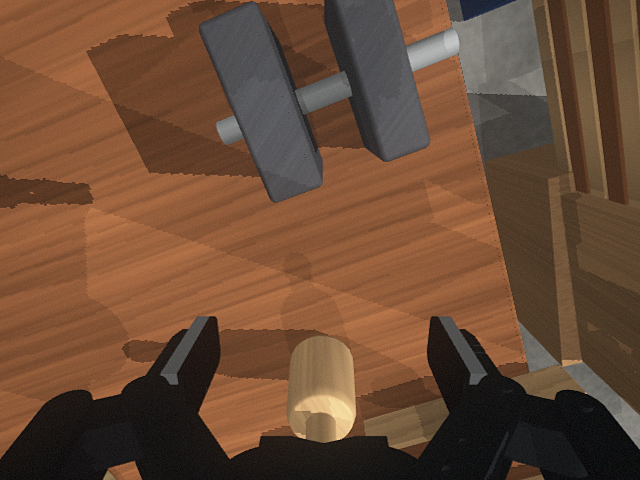

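The move calls were refused because every row needs all the keys, so this is still the start view with the mallet at (320,390). I'll resend full rows. The path passes about 130 mm from the mallet and above it.

```bash
python3 -m pendant '[{"rx":0,"ry":0,"rz":0,"x":-3.63,"y":-3.04,"z":0,"hand":1},{"rx":0,"ry":0,"rz":0,"x":-3.63,"y":-3.04,"z":0,"hand":1},{"rx":0,"ry":0,"rz":0,"x":-3.63,"y":-3.04,"z":0,"hand":1},{"rx":0,"ry":0,"rz":0,"x":-3.63,"y":-3.04,"z":0,"hand":1},{"rx":0,"ry":0,"rz":0,"x":-3.63,"y":-3.04,"z":0,"hand":1}]'
python3 -m pendant '[{"rx":0,"ry":0,"rz":0,"x":-3.63,"y":-3.04,"z":0,"hand":1},{"rx":0,"ry":0,"rz":0,"x":-3.63,"y":-3.04,"z":0,"hand":1},{"rx":0,"ry":0,"rz":0,"x":-3.63,"y":-3.04,"z":0,"hand":1},{"rx":0,"ry":0,"rz":0,"x":-3.63,"y":-3.04,"z":0,"hand":1},{"rx":0,"ry":0,"rz":0,"x":-3.63,"y":-3.04,"z":0,"hand":1}]'
python3 -m pendant '[{"rx":0,"ry":0,"rz":0,"x":-3.63,"y":-3.04,"z":0,"hand":1},{"rx":0,"ry":0,"rz":0,"x":-3.63,"y":-3.04,"z":0,"hand":1},{"rx":0,"ry":0,"rz":-6.7,"x":0,"y":0,"z":0,"hand":0.7},{"rx":0,"ry":0,"rz":-6.7,"x":0,"y":0,"z":0,"hand":0.7},{"rx":0,"ry":0,"rz":-6.7,"x":0,"y":0,"z":0,"hand":0.7}]'
python3 -m pendant '[{"rx":0,"ry":0,"rz":-6.7,"x":0,"y":0,"z":0,"hand":0.7},{"rx":0,"ry":0,"rz":0,"x":0,"y":0,"z":0,"hand":0.7},{"rx":0,"ry":0,"rz":0,"x":0,"y":0,"z":0,"hand":0.7}]'
python3 - <<'E'
from h import *
s=get_state();f=grab_frame("wrist");cv2.imwrite("pics/w2.png",f["color"][:,:,::-1]);c=cam(f,s)
print(s["time"],s["tcp_pos"],quat(s["eef_rot"]).round(3),s["qpos"].round(2),s["grip_width"])
import pickle;pickle.dump(c,open("w2.pkl","wb"))
E
```

```text
time: 0.8
tcp_pos: [334.7, 379.3, 304.0]
eef_rot: [0.0, 0.176, 0.984, 0.0]
ft_force: [1.2, -0.1, -0.8]
grip_width: 0.997
gripper_force: 0.0
time: 1.3
tcp_pos: [452.4, 173.6, 304.1]
eef_rot: [0.0, 0.176, 0.984, 0.0]
ft_force: [0.8, -0.4, 0.7]
grip_width: 1.001
gripper_force: 0.0
time: 1.8
tcp_pos: [499.0, 92.4, 303.8]
eef_rot: [-0.0, -0.0, 1.0, 0.0]
ft_force: [-0.7, 0.2, -0.1]
grip_width: 0.701
gripper_force: 0.0
time: 2.1
tcp_pos: [498.7, 93.2, 304.0]
eef_rot: [0.0, -0.056, 0.998, -0.0]
ft_force: [0.1, -0.1, 0.8]
grip_width: 0.698
gripper_force: 0.0
2.1 [498.72210747  93.16805067 303.96393804] [[-0.994 -0.111  0.   ]
 [-0.111  0.994  0.   ]
 [-0.    -0.    -1.   ]] [-0.04  0.37  1.72  0.    1.05 -1.72] 0.6976559177300907
```

View pics/w2.png

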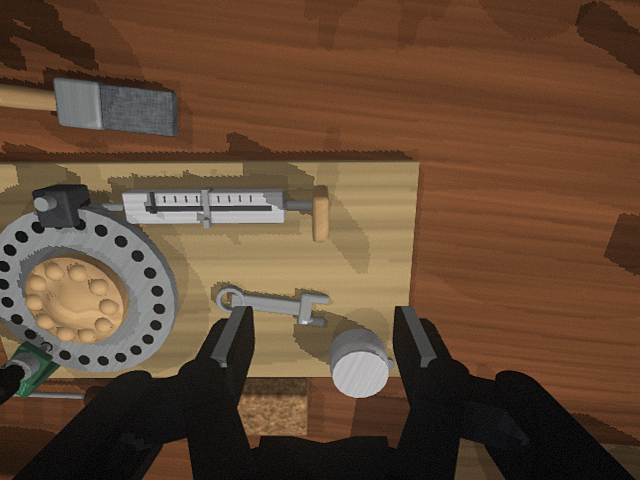

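The wrist view shows the stand well aligned with the tool. The pull is at u≈314–328, v≈186–240, the clip near (206,208) and the pointer near (152,203). I'll refine these with pixel profiles.

```bash
python3 - <<'E'
from h import *
import pickle
c=pickle.load(open("w2.pkl","rb"));a=cv2.imread("pics/w2.png");g=cv2.cvtColor(a,cv2.COLOR_BGR2GRAY).astype(int)
print("housing v195-204 u144..160");print(g[192:216:3,144:162])
print("clip u196..218");print(g[186:230:4,196:218])
print("pull row hsv u306..336")
h=cv2.cvtColor(a,cv2.COLOR_BGR2HSV)
for v in(182,188,194,205,215,225,235,241): print(v,[tuple(h[v,u][1:]) [0]*1000+int(h[v,u][2]) for u in range(308,334)])
print("u=321 col",[ (v,g[v,321]) for v in range(180,246,2)])
for n,p,z in(("clip",(206,208),42),("pointer",(152,203),40),("pulltop",(321,200),84),("edge0",(20,162),16),("edge1",(415,161),16),("corner",(419,161),16)): print(n,ray(c,p,z).round(1))
E
```

```text
housing v195-204 u144..160
[[ 99  91  95  96  92  83  54  47  45  54  82  98  86  95  94 101  95  89]
 [185 191 174 114 125 116  54  57  54  46 105 171 174 187 185 185 188 188]
 [185 191 178 116 127 122  87  56  61  46  75 146 157 168 173 191 185 187]
 [174 175 162 111 116 120 109  57  60  56  64 113 150 156 158 177 177 175]
 [118 124 126 132 129 131 123  88  57  58  40  81 165 172 175 193 195 194]
 [175 101  50  40  44  46  47  41  40  50  50  51  45  55  62  55  55  60]
 [180 161  46  51  58  62  63  62  61  47  49  52  52  60  55  58  58  62]
 [182 186 184 184 194 176 128 131 103  73  87  77  95 149 171 167 164 164]]
clip u196..218
[[ 82  82  83  79  81  85  82  84  85  80  76  85  76  81  82  78  80  79
   79  79  80  80]
 [ 88  92  90  93  95 121 161 154 154 153 151 124 105  87  56  66  73  76
   92  92  91  93]
 [170 162 172 157 121 124 141 148 146 139 138 119 130 151 160 172 179 177
  179 179 176 179]
 [ 75 115 203 179 119 129 138 149 148 144 147 134 112 156 163 169 190 185
  187 188 185 140]
 [169 127 159 169 108 116 126 146 140 145 144 140 116 128 157 161 177 174
  177 177 179 175]
 [ 36  39  41  44  48  38  64 113 151 145 142 147 136  65  35  42  45  39
   39  40  41  38]
 [ 72  70  71  72  69  69  70  91 150 149 144 145 146 111  56  70  74  66
   73  70  69  75]
 [174 115 114 118 112 113 113 119 136 144 147 141 143 127 109 156 185 179
  178 178 175 181]
 [179 119 122 122 128 127 124 126 115  66  79  75  86 112 112 148 167 172
  187 184 185 186]
 [180 179 185 167 109 111 120 135 143 151 148 145 140  94 104 137 171 168
  181 175 176 177]
 [115 117 117 113 117 112 121 122 149 146 145 147 142 117 103 106 113 120
  117 117 123 119]]
pull row hsv u306..336Traceback (most recent call last):
  File "<stdin>", line 8, in <module>
OverflowError: Python integer 1000 out of bounds for uint8
```

```bash
python3 - <<'E'
from h import *
import pickle
c=pickle.load(open("w2.pkl","rb"));a=cv2.imread("pics/w2.png").astype(int)
h=cv2.cvtColor(a.astype(np.uint8),cv2.COLOR_BGR2HSV).astype(int)
for v in(188,194,205,215,225,235): print(v,[h[v,u,2] for u in range(308,334)])
print("u=321",[ (v,h[v,321,2]) for v in range(180,246,3)])
T=quat(get_state()["eef_rot"])
X={}
for n,p,z in(("clipA",(204.5,194),42),("clipB",(205.7,206),42),("ptrA",(151.5,192),40),("ptrB",(152.5,201),40),("pulltop",(321,200),84),("edge0",(20,162),16),("edge1",(415,161),16),("cornerboard",(419,161),16),("clipbot",(206.7,214),42)):
    X[n]=ray(c,p,z);print(n,X[n].round(1), "tool", (T.T@(X[n]-get_state()["tcp_pos"])).round(1))
E
```

```text
188 [np.int64(108), np.int64(106), np.int64(103), np.int64(106), np.int64(102), np.int64(101), np.int64(94), np.int64(98), np.int64(93), np.int64(92), np.int64(92), np.int64(95), np.int64(88), np.int64(92), np.int64(92), np.int64(84), np.int64(86), np.int64(85), np.int64(85), np.int64(106), np.int64(146), np.int64(143), np.int64(142), np.int64(146), np.int64(143), np.int64(141)]
194 [np.int64(104), np.int64(98), np.int64(102), np.int64(103), np.int64(100), np.int64(94), np.int64(93), np.int64(91), np.int64(96), np.int64(92), np.int64(97), np.int64(94), np.int64(93), np.int64(92), np.int64(97), np.int64(91), np.int64(94), np.int64(93), np.int64(99), np.int64(97), np.int64(122), np.int64(140), np.int64(141), np.int64(134), np.int64(138), np.int64(156)]
205 [np.int64(105), np.int64(108), np.int64(111), np.int64(101), np.int64(99), np.int64(122), np.int64(141), np.int64(154), np.int64(166), np.int64(174), np.int64(175), np.int64(180), np.int64(176), np.int64(179), np.int64(182), np.int64(186), np.int64(190), np.int64(186), np.int64(183), np.int64(177), np.int64(148), np.int64(127), np.in
[... 1513 characters left out ...]
p.int64(184)), (219, np.int64(181)), (222, np.int64(178)), (225, np.int64(186)), (228, np.int64(187)), (231, np.int64(194)), (234, np.int64(184)), (237, np.int64(181)), (240, np.int64(167)), (243, np.int64(170))]
clipA [492.9 -15.7  42. ] tool [  18.  -107.6  261.9]
clipB [504.  -14.5  42. ] tool [   6.8 -107.6  261.9]
ptrA [496.9 -64.5  40. ] tool [  19.4 -156.6  263.9]
ptrB [505.3 -64.   40. ] tool [  11.  -156.9  263.9]
pulltop [477.4  89.7  84. ] tool [ 21.6  -1.  219.9]
edge0 [ 487.7 -199.    16. ] tool [  43.6 -289.2  287.9]
edge1 [444.4 176.1  16. ] tool [ 44.7  88.5 287.9]
cornerboard [444.  179.9  16. ] tool [ 44.7  92.3 287.9]
clipbot [511.5 -13.5  42. ] tool [  -0.8 -107.5  261.9]
```

The pull sits at tool (+4, -1) mm, with pointer to clip about 49 mm and yaw within 0.2°. That fits the 155 mm pointer offset and the 40 mm distance from the board edge. I'll descend and grip.

```bash
python3 -m pendant '[{"rx":0,"ry":0,"rz":0,"x":0.4,"y":-0.1,"z":4.4,"hand":0.7},{"rx":0,"ry":0,"rz":0,"x":0,"y":0,"z":4.5,"hand":0.7},{"rx":0,"ry":0,"rz":0,"x":0,"y":0,"z":4.5,"hand":0.7},{"rx":0,"ry":0,"rz":0,"x":0,"y":0,"z":3.0,"hand":0.7},{"rx":0,"ry":0,"rz":0,"x":0,"y":0,"z":2.0,"hand":0.7}]'
python3 -m pendant '[{"rx":0,"ry":0,"rz":0,"x":0,"y":0,"z":0,"hand":0.7},{"rx":0,"ry":0,"rz":0,"x":0,"y":0,"z":0,"hand":0},{"rx":0,"ry":0,"rz":0,"x":0,"y":0,"z":0,"hand":0},{"rx":0,"ry":0,"rz":0,"x":0,"y":0,"z":0,"hand":0},{"rx":0,"ry":0,"rz":0,"x":0,"y":0,"z":0,"hand":0}]'
python3 -m pendant '[{"rx":0,"ry":0,"rz":0,"x":0,"y":0,"z":0,"hand":0},{"rx":0,"ry":0,"rz":0,"x":0,"y":0,"z":0,"hand":0},{"rx":0,"ry":0,"rz":0,"x":0,"y":0,"z":0,"hand":0}]'
```

```text
time: 2.65
tcp_pos: [494.0, 91.8, 117.6]
eef_rot: [-0.002, -0.056, 0.998, 0.0]
ft_force: [0.3, 0.1, 0.2]
grip_width: 0.699
gripper_force: 0.0
time: 3.15
tcp_pos: [495.7, 91.5, 121.4]
eef_rot: [0.002, -0.057, 0.998, -0.0]
ft_force: [-0.4, -1.5, 5.3]
grip_width: 0.156
gripper_force: 58.6
time: 3.45
tcp_pos: [495.8, 91.4, 121.4]
eef_rot: [0.002, -0.057, 0.998, -0.0]
ft_force: [-0.4, -1.7, 7.7]
grip_width: 0.154
gripper_force: 58.7
```

Gripped at 13 mm, which matches the paddle. Drawing out 49 mm.

```bash
python3 -m pendant '[{"rx":0,"ry":0,"rz":0,"x":0,"y":0.9,"z":0,"hand":0},{"rx":0,"ry":0,"rz":0,"x":0,"y":1.0,"z":0,"hand":0},{"rx":0,"ry":0,"rz":0,"x":0,"y":1.0,"z":0,"hand":0},{"rx":0,"ry":0,"rz":0,"x":0,"y":1.0,"z":0,"hand":0},{"rx":0,"ry":0,"rz":0,"x":0,"y":1.0,"z":0,"hand":0}]'
python3 -m pendant '[{"rx":0,"ry":0,"rz":0,"x":0,"y":0,"z":0,"hand":0},{"rx":0,"ry":0,"rz":0,"x":0,"y":0,"z":0,"hand":0}]'
python3 - <<'E'
from h import *
s=get_state();f=grab_frame("wrist");c=cam(f,s);T=quat(s["eef_rot"])
print(s["tcp_pos"],((s["tcp_pos"]-np.array([495.8,91.4,121.4]))@T))
x=f["color"]
import pickle;pickle.dump((c,x,s),open("w3.pkl","wb"))
# predicted clip pixel from the first measurement
p=proj(c,[506,-14.3,42]);print(p)
u,v=[int(round(q)) for q in p]
u0,v0=max(0,u-75),max(0,v-60)
b=cv2.resize(x[v0:v0+120,u0:u0+200],None,fx=4,fy=4,interpolation=cv2.INTER_CUBIC);cv2.imwrite("pics/w3.png",b[:,:,::-1]);print(u0,v0)
E
```

```text
time: 3.95
tcp_pos: [490.2, 139.4, 121.4]
eef_rot: [0.001, -0.058, 0.998, -0.001]
ft_force: [-0.6, -9.6, 6.6]
grip_width: 0.158
gripper_force: 59.0
time: 4.15
tcp_pos: [490.2, 139.4, 121.4]
eef_rot: [0.001, -0.058, 0.998, -0.001]
ft_force: [-0.2, -8.7, 7.3]
grip_width: 0.154
gripper_force: 59.0
[490.15346279 139.43363525 121.41969599] [ 0.06195931 48.36417876 -0.12751213]
[-15.82071367 307.36674523]
0 247
```

View pics/w3.png

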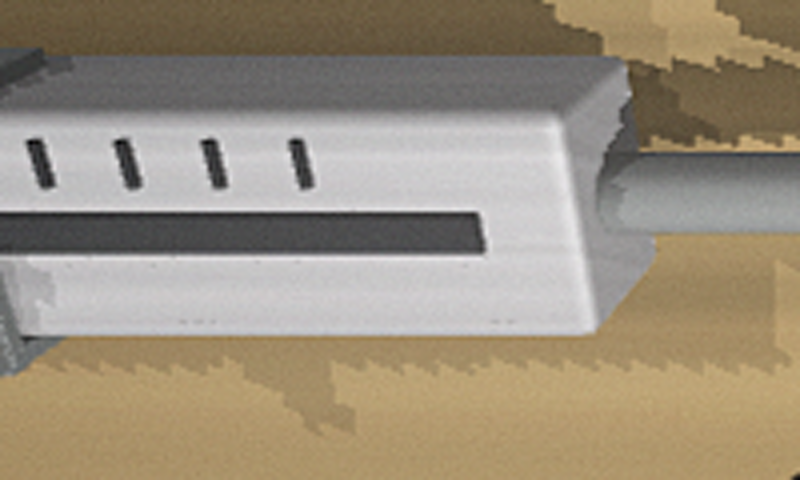

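The crop shows the housing's front end and scale. The clip is just out of frame at the left (about px -16), so this picture can't confirm it. The measured draw is 48.4 mm, against 48.4–49.1 mm needed. Next: hold here, then ease back in.

```bash
for i in 1 2 3; do python3 -m pendant '[{"rx":0,"ry":0,"rz":0,"x":0,"y":0,"z":0,"hand":0},{"rx":0,"ry":0,"rz":0,"x":0,"y":0,"z":0,"hand":0},{"rx":0,"ry":0,"rz":0,"x":0,"y":0,"z":0,"hand":0},{"rx":0,"ry":0,"rz":0,"x":0,"y":0,"z":0,"hand":0},{"rx":0,"ry":0,"rz":0,"x":0,"y":0,"z":0,"hand":0}]' | head -2; done
python3 - <<'E'
from h import *
s=get_state();f=grab_frame("scene");c=cam(f)
print(s["tcp_pos"])
x=f["color"];g=grab_frame("side");d=cam(g)
u,v=[int(q) for q in proj(c,[506,-14,42])];b=cv2.resize(x[v-25:v+25,u-33:u+33],None,fx=8,fy=8,interpolation=cv2.INTER_CUBIC)
print(u,v)
u,v=[int(q) for q in proj(d,[506,-14,42])];b2=cv2.resize(g["color"][v-25:v+25,u-15:u+15],None,fx=8,fy=8,interpolation=cv2.INTER_CUBIC)
cv2.imwrite("pics/s3.png",np.hstack([b,b2])[:,:,::-1]);print(u,v)
E
```

```text
time: 4.7
tcp_pos: [490.2, 139.0, 121.4]
time: 5.2
tcp_pos: [490.2, 139.0, 121.4]
time: 5.7
tcp_pos: [490.2, 139.0, 121.4]
[490.22763936 139.00036194 121.39342571]
294 221
350 239
```

View pics/s3.png

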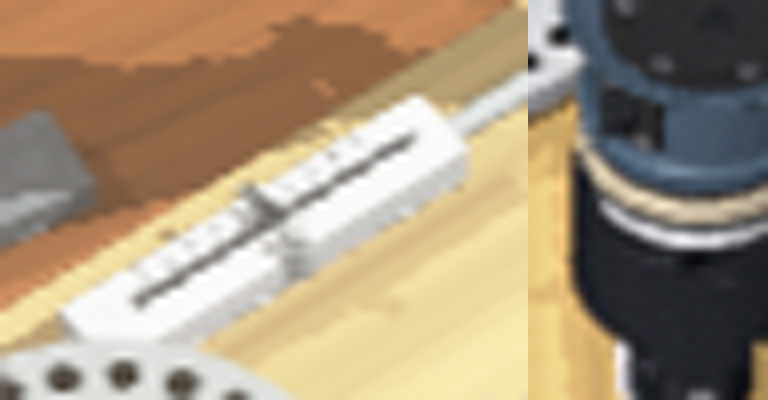

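In the scene crop the dark pointer sits right at the clip, around (262,205), and there is no second pointer elsewhere. It has been held for more than 1.5 s. Easing back at about 30 mm/s.

```bash
for i in 1 2 3; do python3 -m pendant '[{"rx":0,"ry":0,"rz":0,"x":0,"y":-0.3,"z":0,"hand":0},{"rx":0,"ry":0,"rz":0,"x":0,"y":-0.3,"z":0,"hand":0},{"rx":0,"ry":0,"rz":0,"x":0,"y":-0.3,"z":0,"hand":0},{"rx":0,"ry":0,"rz":0,"x":0,"y":-0.3,"z":0,"hand":0},{"rx":0,"ry":0,"rz":0,"x":0,"y":-0.3,"z":0,"hand":0}]' | head -4; done
python3 -m pendant '[{"rx":0,"ry":0,"rz":0,"x":0,"y":-0.2,"z":0,"hand":0},{"rx":0,"ry":0,"rz":0,"x":0,"y":-0.2,"z":0,"hand":0},{"rx":0,"ry":0,"rz":0,"x":0,"y":0,"z":0,"hand":0},{"rx":0,"ry":0,"rz":0,"x":0,"y":0,"z":0,"hand":0},{"rx":0,"ry":0,"rz":0,"x":0,"y":0,"z":0,"hand":0}]'
```

```text
time: 6.3
tcp_pos: [491.9, 124.3, 121.4]
eef_rot: [0.001, -0.057, 0.998, -0.001]
ft_force: [-0.7, -6.3, 7.3]
time: 6.8
tcp_pos: [493.6, 109.7, 121.4]
eef_rot: [0.001, -0.057, 0.998, -0.001]
ft_force: [-0.8, -3.5, 7.4]
time: 7.3
tcp_pos: [495.3, 95.1, 121.4]
eef_rot: [0.002, -0.057, 0.998, -0.0]
ft_force: [0.6, -2.3, 6.5]
time: 7.8
tcp_pos: [495.8, 91.3, 121.4]
eef_rot: [0.002, -0.057, 0.998, -0.0]
ft_force: [-0.8, -2.8, 6.6]
grip_width: 0.155
gripper_force: 59.0
```

Back in at the original position (91.3 against 91.4). Releasing and going above the knob.

```bash
python3 -m pendant '[{"rx":0,"ry":0,"rz":0,"x":0,"y":0,"z":0,"hand":0.4},{"rx":0,"ry":0,"rz":0,"x":0,"y":0,"z":0,"hand":0.7},{"rx":0,"ry":0,"rz":0,"x":0,"y":0,"z":0,"hand":0.7},{"rx":0,"ry":0,"rz":0,"x":0,"y":0,"z":-4.5,"hand":0.7},{"rx":0,"ry":0,"rz":0,"x":0,"y":0,"z":-4.5,"hand":0.7}]'
python3 -m pendant '[{"rx":0,"ry":0,"rz":0,"x":0,"y":0,"z":-4.5,"hand":0.7},{"rx":0,"ry":0,"rz":0,"x":0,"y":0,"z":-4.5,"hand":0.7},{"rx":0,"ry":0,"rz":0,"x":-2.05,"y":-4.0,"z":0,"hand":0.7},{"rx":0,"ry":0,"rz":0,"x":-2.05,"y":-4.0,"z":0,"hand":0.7},{"rx":0,"ry":0,"rz":0,"x":-2.05,"y":-4.0,"z":0,"hand":0.7}]' | head -2
python3 -m pendant '[{"rx":0,"ry":0,"rz":0,"x":-2.05,"y":-4.0,"z":0,"hand":0.7},{"rx":0,"ry":0,"rz":0,"x":-2.05,"y":-4.0,"z":0,"hand":0.7},{"rx":0,"ry":0,"rz":0,"x":-2.05,"y":-4.0,"z":0,"hand":0.7},{"rx":0,"ry":0,"rz":0,"x":-2.05,"y":-4.0,"z":0,"hand":0.7},{"rx":0,"ry":0,"rz":0,"x":0,"y":0,"z":0,"hand":0.7}]'
python3 -m pendant '[{"rx":0,"ry":0,"rz":0,"x":0,"y":0,"z":0,"hand":0.7},{"rx":0,"ry":0,"rz":0,"x":0,"y":0,"z":0,"hand":0.7}]' | head -2
python3 - <<'E'
from h import *
s=get_state();f=grab_frame("wrist");c=cam(f,s);cv2.imwrite("pics/w4.png",f["color"][:,:,::-1])
print(s["tcp_pos"],s["qpos"].round(2))
import pickle;pickle.dump((c,s),open("w4.pkl","wb"))
x=f["color"].astype(int);m=((x.max(2)<60)).astype(np.uint8);m[300:]=0
n,l,st,ce=cv2.connectedComponentsWithStats(m)
for i in range(1,n):
    if st[i,4]>150:print(st[i],ce[i].round(1),ray(c,ce[i],118).round(1))
E
```

```text
time: 8.3
tcp_pos: [493.7, 91.8, 208.8]
eef_rot: [-0.003, -0.057, 0.998, 0.0]
ft_force: [0.2, -0.2, -0.8]
grip_width: 0.7
gripper_force: 0.0
time: 8.8
tcp_pos: [570.1, -21.2, 300.6]
time: 9.3
tcp_pos: [671.7, -175.8, 298.9]
eef_rot: [0.001, -0.055, 0.999, -0.002]
ft_force: [-1.4, -0.2, -0.6]
grip_width: 0.7
gripper_force: 0.0
time: 9.5
tcp_pos: [668.4, -169.0, 299.2]
[ 668.41084163 -169.04683044  299.1843635 ] [-0.41  0.62  1.26  0.    1.26 -2.09]
[   0    0   58   46 1327] [26.9 17.6] [ 548.6 -359.5  118. ]
[357   3  45  60 650] [371.8  32.6] [ 532.7 -154.2  118. ]
[339  51  13  16 169] [345.   58.4] [ 548.5 -168.4  118. ]
[411  55  14  16 169] [417.7  62.8] [ 545.7 -123.4  118. ]
[316  64  14  15 165] [322.7  71. ] [ 557.1 -181.2  118. ]
[431  70  14  16 163] [437.4  77.6] [ 552.5 -109.5  118. ]
[298  82  14  15 157] [304.6  88.9] [ 568.6 -191.3  118. ]
[445  90  14  15 156] [451.8  97.3] [562.7 -98.  118. ]
[269 215  26  32 201] [282.6 227.3] [ 660.9 -197.9  118. ]
[ 296  218   44   41 1256] [315.  237.5] [ 665.9 -174.2  118. ]
[442 271 114   6 175] [499.9 271.7] [676.7 -35.  118. ]
[ 318  272  103   28 1084] [367.  288.9] [ 701.9 -130.8  118. ]
```

View pics/w4.png

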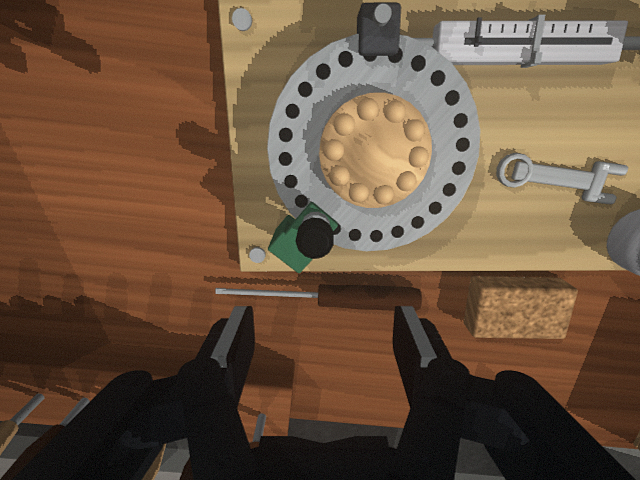

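The knob's black top is at about (315,238), which gives (666,-174) and agrees with the scene estimate. The clip and pointer are visible at upper right with the pointer back in its original place. I'll shift (+3, -5) mm, descend and grip.

```bash
python3 -m pendant '[{"rx":0,"ry":0,"rz":0,"x":0.3,"y":-0.5,"z":4.0,"hand":0.7},{"rx":0,"ry":0,"rz":0,"x":0,"y":0,"z":4.0,"hand":0.7},{"rx":0,"ry":0,"rz":0,"x":0,"y":0,"z":3.0,"hand":0.7},{"rx":0,"ry":0,"rz":0,"x":0,"y":0,"z":1.7,"hand":0.7},{"rx":0,"ry":0,"rz":0,"x":0,"y":0,"z":1.0,"hand":0.7}]'
python3 -m pendant '[{"rx":0,"ry":0,"rz":0,"x":0,"y":0,"z":0,"hand":0.7},{"rx":0,"ry":0,"rz":0,"x":0,"y":0,"z":0,"hand":0.7},{"rx":0,"ry":0,"rz":0,"x":0,"y":0,"z":0,"hand":0.7}]'
python3 -m pendant '[{"rx":0,"ry":0,"rz":0,"x":0,"y":0,"z":0,"hand":0},{"rx":0,"ry":0,"rz":0,"x":0,"y":0,"z":0,"hand":0},{"rx":0,"ry":0,"rz":0,"x":0,"y":0,"z":0,"hand":0},{"rx":0,"ry":0,"rz":0,"x":0,"y":0,"z":0,"hand":0},{"rx":0,"ry":0,"rz":0,"x":0,"y":0,"z":0,"hand":0}]'
python3 -m pendant '[{"rx":0,"ry":0,"rz":0,"x":0,"y":0,"z":0,"hand":0},{"rx":0,"ry":0,"rz":0,"x":0,"y":0,"z":0,"hand":0},{"rx":0,"ry":0,"rz":0,"x":0,"y":0,"z":0,"hand":0}]'
```

```text
time: 10.05
tcp_pos: [665.6, -173.5, 161.2]
eef_rot: [-0.002, -0.058, 0.998, 0.001]
ft_force: [0.1, -0.1, 0.6]
grip_width: 0.704
gripper_force: 0.0
time: 10.35
tcp_pos: [667.7, -175.5, 164.7]
eef_rot: [0.001, -0.057, 0.998, -0.001]
ft_force: [-0.5, -0.0, 0.3]
grip_width: 0.701
gripper_force: 0.0
time: 10.85
tcp_pos: [667.2, -175.4, 164.1]
eef_rot: [0.001, -0.057, 0.998, -0.0]
ft_force: [-0.8, 1.4, 5.6]
grip_width: 0.304
gripper_force: 58.9
time: 11.15
tcp_pos: [667.2, -175.4, 164.1]
eef_rot: [0.001, -0.057, 0.998, -0.0]
ft_force: [-1.1, 1.0, 5.9]
grip_width: 0.301
gripper_force: 58.9
```

Gripped with the opening consistent with a 28 mm knob. Lifting slowly.

```bash
python3 -m pendant '[{"rx":0,"ry":0,"rz":0,"x":0,"y":0,"z":-0.3,"hand":0},{"rx":0,"ry":0,"rz":0,"x":0,"y":0,"z":-0.3,"hand":0},{"rx":0,"ry":0,"rz":0,"x":0,"y":0,"z":-0.3,"hand":0},{"rx":0,"ry":0,"rz":0,"x":0,"y":0,"z":0,"hand":0},{"rx":0,"ry":0,"rz":0,"x":0,"y":0,"z":0,"hand":0}]'
python3 -m pendant '[{"rx":0,"ry":0,"rz":0,"x":0,"y":0,"z":-0.3,"hand":0},{"rx":0,"ry":0,"rz":0,"x":0,"y":0,"z":-0.3,"hand":0},{"rx":0,"ry":0,"rz":0,"x":0,"y":0,"z":-0.3,"hand":0},{"rx":0,"ry":0,"rz":0,"x":0,"y":0,"z":0,"hand":0},{"rx":0,"ry":0,"rz":0,"x":0,"y":0,"z":0,"hand":0}]'
python3 -m pendant '[{"rx":0,"ry":0,"rz":0,"x":0,"y":0,"z":-0.2,"hand":0},{"rx":0,"ry":0,"rz":0,"x":0,"y":0,"z":-0.2,"hand":0},{"rx":0,"ry":0,"rz":0,"x":0,"y":0,"z":0,"hand":0},{"rx":0,"ry":0,"rz":0,"x":0,"y":0,"z":0,"hand":0}]'
```

```text
time: 11.65
tcp_pos: [667.1, -175.4, 171.2]
eef_rot: [0.0, -0.057, 0.998, 0.0]
ft_force: [5.9, 0.7, -9.4]
grip_width: 0.302
gripper_force: 59.4
time: 12.15
tcp_pos: [667.1, -175.4, 180.0]
eef_rot: [0.0, -0.057, 0.998, 0.0]
ft_force: [5.5, 0.2, -11.3]
grip_width: 0.301
gripper_force: 59.6
time: 12.55
tcp_pos: [667.1, -175.4, 183.7]
eef_rot: [0.0, -0.057, 0.998, 0.0]
ft_force: [6.5, -0.7, -11.6]
grip_width: 0.303
gripper_force: 59.6
```

```bash
python3 -m pendant '[{"rx":0,"ry":0,"rz":0,"x":0,"y":0,"z":-0.1,"hand":0},{"rx":0,"ry":0,"rz":0,"x":0,"y":0,"z":-0.1,"hand":0},{"rx":0,"ry":0,"rz":0,"x":0,"y":0,"z":0,"hand":0},{"rx":0,"ry":0,"rz":0,"x":0,"y":0,"z":0,"hand":0}]'
python3 -m pendant '[{"rx":0,"ry":0,"rz":0,"x":0,"y":0,"z":-0.1,"hand":0},{"rx":0,"ry":0,"rz":0,"x":0,"y":0,"z":0,"hand":0},{"rx":0,"ry":0,"rz":0,"x":0,"y":0,"z":0,"hand":0},{"rx":0,"ry":0,"rz":0,"x":0,"y":0,"z":0,"hand":0}]'
```

```text
time: 12.95
tcp_pos: [667.1, -175.4, 185.4]
eef_rot: [0.0, -0.057, 0.998, 0.0]
ft_force: [6.1, -0.3, -13.0]
grip_width: 0.298
gripper_force: 59.7
time: 13.35
tcp_pos: [667.0, -175.4, 186.3]
eef_rot: [0.0, -0.057, 0.998, 0.0]
ft_force: [7.5, -0.4, -13.8]
grip_width: 0.297
gripper_force: 60.4
```

```bash
python3 -m pendant '[{"rx":0,"ry":0,"rz":0,"x":0,"y":0,"z":-0.1,"hand":0},{"rx":0,"ry":0,"rz":0,"x":0,"y":0,"z":0,"hand":0},{"rx":0,"ry":0,"rz":0,"x":0,"y":0,"z":0,"hand":0},{"rx":0,"ry":0,"rz":0,"x":0,"y":0,"z":0,"hand":0},{"rx":0,"ry":0,"rz":0,"x":0,"y":0,"z":0,"hand":0}]'
```

```text
time: 13.85
tcp_pos: [667.0, -175.4, 186.3]
eef_rot: [-0.0, -0.057, 0.998, 0.0]
ft_force: [7.5, -1.4, -17.0]
grip_width: 0.3
gripper_force: 60.5
```

The position is blocked at 186.3 and the force has stepped up to 17 N, so the plunger is on its stop and still gripped.

```bash
python3 -c "
from plant import *
print(job_done())"
```

```text
the job is handed in; nothing more can be done
None
```

I drew the gauge to the mark clip, held it there for more than 1.5 s and eased it back in at about 30 mm/s. The plunger is now held at its upper stop (about 22 mm up, 17 N on the wrist), and the job is handed in; the hand-in returned no verdict.

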